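# Sort the tagged intake housings, then show the hidden filter plate

## Robot

A 6-joint arm with a two-finger parallel gripper is mounted at the origin on the work surface. World frame = base frame: x ahead of the robot, y to its left, z up, the work surface at z = 0. Lengths are in mm, angles in rad, forces in N, time in s.
With the tool pointing down it reaches from about 300 to 775 mm from the base axis. Payload 14.6 kg.
Tool frame: the origin (TCP) lies midway between the tips of the shut fingers; the grasp point (between the pads) lies robot.grip_depth behind it (robot.grip_depth is the distance from the TCP to the grasp point, in mm); z points along the fingers, y is the line along which they close (so a half turn about z gives the same grasp; the last joint's range is limited). The gripper opens to 94 mm and grips with 3 to 60 N. Pads are 16 mm wide; open, the fingers measure 119 mm over their backs; the gripper's body (75 mm by 177 mm) begins 78 mm behind the grasp point.
Start: joints at [1.253, 0.3, 1.521, -0, 1.321, -0.067], TCP at [136.496, 532.783, 205.446] pointing down, gripper open.
Joint ranges: [-3.03, 3.03], [-0.79, 2.21], [0.23, 2.52], [-1.04, 4.18], [0, 3.07], [-2.55, 2.55]. Speed limits (rad/s): [2.22, 2.22, 2.57, 3.14, 3.14, 3.14].

## Interface

Orientations are given as [roll, pitch, yaw] about the fixed x, y, z axes, in that order (R = Rz(yaw) Ry(pitch) Rx(roll)).
In Python, from cell import sensors, get_image, robot gives the robot as it stands.
- The arm moves only by the tool carry_out, never from a script. Its argument "plan" is a list of rows, each an object of numbers: "dx", "dy", "dz": the shift along the tool's x, y, z in units of 50 mm (1.0 is 50 mm); "roll": the turn about the tool's z in units of 6 degrees (1.0 is 6 degrees). A call has 1 to 12 rows; each row shifts and turns the commanded pose from where the row before left it, along the tool's axes as they then stand; what a row does not reach is not made up. A row lasts 1/8 s, in which the tool goes at most 62.5 mm and 10.7 degrees, less where a joint would pass 70% of its speed; a pose out of reach is approached as far as the arm can. A call is refused whole if a number of a shift passes 1 or a number of a turn 1, either way. A call with a gripper value outside its range is refused whole. "fingers" is the closure, from -1 (fully open) to 1 (shut), set as the call begins (left out, the last holds). The fingers move at their own pace and stop on an object; the grip force is fixed at half the most. Time passes only in rows, so rows that do not move let the fingers close. It gives the time, the measured TCP pose, the force, the opening and the grip force at its end, in the units of the state.
- sensors.read_state(): the state, without advancing time (a new reading comes with each control period).
- get_image(name): name is "scene" or "top" or "wrist"; returns a dict with "image" (384x512x3 uint8, blue, green, red), "range_z" (384x512 float32, mm along the optical axis (not along the pixel's ray), 0 where there is no reading), "K" (3x3 intrinsics, pixels), "k1" (the pictures are not rectified: a ray, as slopes to the right and down, at radius r is drawn at 1 + k1 r^2 times it, then the intrinsics apply), "rvec" (rotation vector, rad) and "tvec" (3), from world to camera coordinates, as OpenCV has them. Camera axes: x right, y down, z forward; pixel columns grow to the right and rows downward; lengths in mm; the calibration is good to about 2 mm. A picture is of the moment at which its call begins.
- robot.sign_off(): hands the job in; it is judged then, once.
The state is a dict: "t": time; "qpos": joint angles; "joint_vel": joint speeds; "effort": joint torques, N m; "eef_pos": TCP position; "orientation": TCP orientation; "contact_force": force on the tool from outside, world axes, zero at the start; "ft_torque": the same for the moment, N m; "grip_width": finger opening in mm; "grasp_force": force on a finger pad.
Only numpy, scipy, OpenCV 4.12 (cv2) and the standard library are available. Lean on these libraries where they do the work, as an engineer would, in place of code of your own. Each camera call takes 0.05 s, during which the arm holds its last target. There are 200 camera calls.

## Task

Post-race check of a kart engine's intake: first set the housing with the green tag into the green pass nest and the one with the red tag into the red reject nest, each lowered gently, seated flat in the nest and let go, while the airbox flap stays down. Then swing the blue airbox's flap up by its handle until it stands open about upright, draw the orange filter plate straight up out of the box by its yellow tab, and finish while still holding it still and upright over the middle of the white light pad, its lower edge about 10 cm above the pad, with the flap left open. Leave all the other things on the table where they are.

Things in the scene. Friction and masses are not known exactly. Their poses are not given: they have to be found in the camera images.
- housing_green: loose cast aluminium housing, 0.18 kg: round flange 58 mm diameter, 8 mm thick, and on it a plain round boss 38 mm diameter up to 48 mm height; flat round green tag (31 mm) on the top. Origin: centre of the underside, z up; it stands on the table and its yaw does not matter.
- housing_red: loose cast aluminium housing, 0.18 kg: round flange 58 mm diameter, 8 mm thick, and on it a plain round boss 38 mm diameter up to 48 mm height; flat round red tag (31 mm) on the top. Origin: centre of the underside, z up; it stands on the table and its yaw does not matter.
- nest_green: fixed green-rimmed pass nest, 86 x 86 mm outside, square pocket 76 x 76 mm inside, grey floor 4 mm above the table, rim 14 mm high, 5 mm thick. Origin: centre of its underside on the table.
- nest_red: fixed red-rimmed reject nest, 86 x 86 mm outside, square pocket 76 x 76 mm inside, grey floor 4 mm above the table, rim 14 mm high, 5 mm thick. Origin: centre of its underside on the table.
- airbox: fixed open-topped blue box, 110 (its x) x 130 (its y) x 85 mm high, walls and floor 5 mm, closed by a blue hinged flap. Origin: centre of its underside, on the table. Its x points from the robot-side front wall, where the flap opens, to the hinge side, and is turned up to 0.25 rad from world x. Low black guides inside, up to 45 mm height, hold the plate upright; to both sides of the plate along y some 50 mm are free.
- flap (a joint): angle of the blue flap (110 x 130 x 6 mm, 0.14 kg) about the hinge at the box's far top edge (its +x side): 0 shut, grows as the flap's front edge swings up and over away from the robot, stop at 1.75 rad. The hinge is stiff (0.13 N m friction): the flap stays at any angle where it is left.
- flap_handle (a point): middle of the round grip bar of the flap's metal handle: bar 10 mm diameter, 60 mm long between its two posts, along the airbox's y, 42 mm clear height (flap's top face to bar centre). With the flap shut it is 134 mm above the table, 85 mm in front of the hinge; it moves with the flap on a circle of 98 mm radius about the hinge. The bar is round, so it can turn between fingers that close along the airbox's x.
- flap_hinge (a point): point on the flap's hinge axis, middle of the box's width, 85.5 mm above the table; the axis runs along the airbox's y.
- plate: loose orange filter plate hidden under the flap, standing in the airbox: 70 mm long (its x), 8 mm thick (its y), 50 mm high, with a yellow grip tab on top, 0.06 kg. Origin: middle of its lower edge, z up the plate. It stands on the box floor, 5 mm above the table, its x along the airbox's x, 5 mm in front of the box's centre; about 2.5 mm play each way in the guides, free to be drawn straight up.
- plate_tab (a point): middle of the plate's yellow grip tab, 26 (plate x) x 10 (plate y) x 22 mm high, 61 mm above the plate's lower edge; the tab's top is 72 mm above that edge.
- light_pad: fixed inspection light pad, 110 x 110 x 10 mm, white top in a black frame. Origin: centre of its underside, on the table.
- collar: bystander, to be left alone (sizes in mm): small brass ring, 24 diameter, 12 high. Origin: on its underside.
- piston: bystander, to be left alone (sizes in mm): bare aluminium piston standing, 45 diameter, 50 high (no coloured tag). Origin: on its underside.
- wrench: bystander, to be left alone (sizes in mm): steel wrench about 150 long, lying. Origin: on its underside.
- carton: bystander, to be left alone (sizes in mm): closed red carton 40 x 65 x 35. Origin: on its underside.
- driver: bystander, to be left alone (sizes in mm): screwdriver about 190 long, lying. Origin: on its underside.
- grease: bystander, to be left alone (sizes in mm): small closed jar, 52 diameter, 60 high. Origin: on its underside.
Things that resemble listed ones, but are neither listed nor needed, are in the scene too. What is shaped like the housing_green but brown or purple is not meant. Leave any pink look-alike of the light_pad alone.

How it is judged:
By the outcome, as a careful person would: the job done as asked, in the order asked, and still so for the second after the job is handed in, while the arm keeps its last pose, push and grip.
It also fails if it takes over 72 s, if anything falls off the work surface, if the arm or the gripper's body presses on something with over 40 N, if the wrist force passes 120 N, or if a joint passes its speed limit or range.

## Working session

There is one attempt and no reset: what is moved stays moved. The work goes in short steps, Python scripts to look and compute and a tool call to move; the robot and the scene stay as the last step left them, time stands still between calls to the robot, and variables do not carry over. Pictures are saved under pics/ and viewed, at most 10 in all, crops included, and the job is handed in when it is done.

Besides the shell and the picture viewer there is one more tool, called after ">>>" as name(argument=value, ...) on one line, values as JSON. carry_out: Moves the arm, as the interface text tells. Its arguments: {"type":"object","properties":{"plan":{"type":"array"},"fingers":{"type":"number"}},"required":["plan"]}

```bash
mkdir -p pics; ls
cat > h.py <<'E'
import numpy as np, cv2
from cell import sensors, get_image, robot
def world(d,uv):
    """pixel list -> world points through range"""
    out=[]
    R=cv2.Rodrigues(np.array(d["rvec"],float))[0]; t=np.array(d["tvec"],float).ravel()
    K=np.array(d["K"]); k1=d["k1"]
    uv=np.array(uv,float).reshape(-1,2)
    n=cv2.undistortPoints(uv.reshape(-1,1,2),K,np.array([k1,0,0,0.])).reshape(-1,2)
    z=d["range_z"][uv[:,1].round().astype(int),uv[:,0].round().astype(int)]
    c=np.c_[n*z[:,None],z]
    return (c-t)@R
def cloud(d):
    v,u=np.mgrid[0:384,0:512]
    return world(d,np.c_[u.ravel(),v.ravel()]).reshape(384,512,3)
E
python3 - <<'E'
from h import *
s=sensors.read_state(); print(s["eef_pos"],s["orientation"],s["grip_width"],robot.grip_depth,s["t"])
a=get_image("top");b=get_image("scene")
np.savez("top0.npz",**a)
cv2.imwrite("pics/a.png",cv2.resize(a["image"],(768,576)));cv2.imwrite("pics/b.png",b["image"])
print(a["k1"],a["K"])
E
```

```text
pics
[136.43638029 532.52783838 204.86955611] [-3.14040145e+00 -6.01215424e-05  2.89077865e+00] 93.7878017067611 18.8 0.0
-0.055070728369294504 [[347.0907985    0.         254.54162421]
 [  0.         347.0907985  191.27269146]
 [  0.           0.           1.        ]]
```

View pics/a.png

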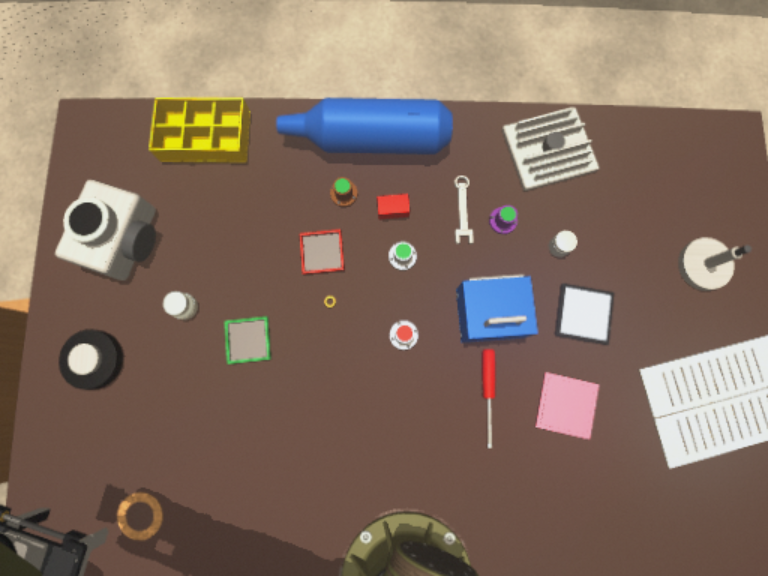

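View pics/b.png

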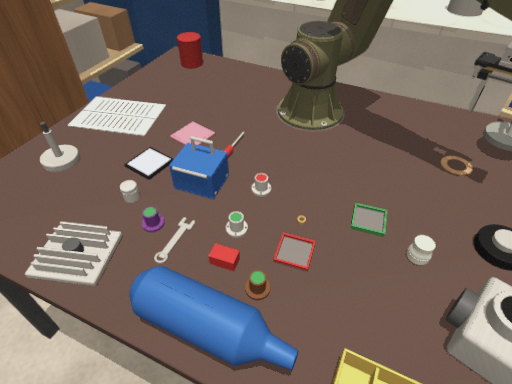

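The top view (×1.5) shows the green housing at (403,252) and the red at (404,334). The green nest is at (247,340), the red nest at (322,251), the airbox at (498,308) with its handle at (507,321), and the white pad at (585,314). The brown, purple and pink look-alikes stand apart. Next I measure these.

Run:
```python
from h import *
d=dict(np.load("top0.npz")); W=cloud(d); im=d["image"]
hsv=cv2.cvtColor(im,cv2.COLOR_BGR2HSV)
def box(c,r):
    m=np.zeros((384,512),bool);u,v=int(c[0]/1.5),int(c[1]/1.5);m[v-r:v+r+1,u-r:u+r+1]=1;return m
def rep(n,m):
    p=W[m];p=p[np.isfinite(p).all(1)]
    print(n,len(p),"med",np.median(p,0).round(1),"mean",p.mean(0).round(1),"min",p.min(0).round(0),"max",p.max(0).round(0))
    return p
H=W[...,2]; S=hsv[...,1]; V=hsv[...,2]; h=hsv[...,0]
rep("table",box((430,450),5))
for n,c in (("hg",(403,252)),("hr",(404,334))):
    b=box(c,14); rep(n+" tag",b&(S>130)&(H>40)); rep(n+" flange",b&(H>4)&(H<14)&(S<90))
    rep(n+" all",b&(H>4))
for n,c in (("ng",(247,340)),("nr",(322,251))):
    p=rep(n+" rim",box(c,19)&(H>9)); r=cv2.minAreaRect(p[:,:2].astype(np.float32)); print(r)
p=rep("flap",box((498,308),30)&(H>80)&(H<100)&(h>95)&(h<125)&(S>100)); print(cv2.minAreaRect(p[:,:2].astype(np.float32)))
p=rep("bar",box((498,308),30)&(H>122)&(H<150)); print(cv2.minAreaRect(p[:,:2].astype(np.float32)))
p=rep("pad",box((585,314),22)&(H>5)&(H<20)); print(cv2.minAreaRect(p[:,:2].astype(np.float32)))
p=rep("padwhite",box((585,314),22)&(V>150)&(S<60)); print(cv2.minAreaRect(p[:,:2].astype(np.float32)))
for n,c in (("piston?",(180,305)),("grease",(565,242)),("collar",(330,301)),("carton",(393,205)),("wrench",(463,230)),("driver",(489,375)),("purple",(507,216)),("brown",(343,190))): print(n,W[int(c[1]/1.5),int(c[0]/1.5)].round(0))
```

```text
table 121 med [239.4 -41.3  -0.3] mean [240.5 -40.6   8.6] min [225. -56.  -6.] max [ 373.   52. 1052.]
hg tag 65 med [627.5  17.1  48.3] mean [628.3  15.8  48.2] min [616.   2.  43.] max [640.  29.  52.]
hg flange 132 med [615.1  18.7   7.6] mean [619.6  16.5   7.7] min [593. -28.   4.] max [676.  59.  14.]
hg all 289 med [620.7  17.3  25.6] mean [619.3  16.9  37.9] min [373. -28.   4.] max [ 676.   59. 1052.]
hr tag 79 med [463.8  12.8  48.3] mean [464.8  11.9  48.2] min [452.  -2.  43.] max [478.  25.  54.]
hr flange 151 med [460.3  14.5   7.5] mean [461.7  12.8   7.7] min [437. -28.   4.] max [498.  53.  14.]
hr all 298 med [460.8  12.9  12.5] mean [460.9  13.2  40.6] min [373. -28.   4.] max [ 498.   53. 1052.]
ng rim 208 med [446.9 322.6  13.7] mean [445.5 313.9  58.3] min [373.  52.   9.] max [ 495.  371. 1052.]
((437.8072509765625, 210.239501953125), (328.6517028808594, 97.90247344970703), 84.27859497070312)
nr rim 192 med [627.4 180.9  13.5] mean [621.  178.1  56.7] min [373.  52.   9.] max [ 679.  227. 1052.]
((518.2660522460938, 148.43743896484375), (335.4259338378906, 98.
[... 391 characters left out ...]
25), (9.768685340881348, 70.11665344238281), 5.150431156158447)
pad 1258 med [ 511.7 -354.3   10.2] mean [ 511.8 -354.3   10.2] min [ 448. -417.    5.] max [ 574. -293.   16.]
((506.2166442871094, -353.6920471191406), (116.34671783447266, 124.94678497314453), 82.99239349365234)
padwhite 958 med [ 511.7 -356.7   10.3] mean [ 510.9 -353.9   19.1] min [ 373. -411.    5.] max [ 564.   52. 1052.]
((476.6789245605469, -176.5704345703125), (115.84085083007812, 487.936279296875), 11.138874053955078)
piston? [510. 447.  60.]
grease [ 652. -307.   48.]
collar [533. 162.   2.]
carton [727.  36.  39.]
wrench [ 684. -108.    9.]
driver [ 386. -156.   24.]
purple [ 702. -193.   49.]
brown [753. 140.  51.]
```

```bash
cat >> h.py <<'E'
def rel(*targets, pos=None, yaw=None):
    """units of move, tool down, to each target (x,y,z) in turn; yaw as it stands"""
    s=sensors.read_state(); p=np.array(s["eef_pos"] if pos is None else pos)
    y=s["orientation"][2] if yaw is None else yaw
    A=np.array([[np.cos(y),np.sin(y),0],[np.sin(y),-np.cos(y),0],[0,0,-1]])
    for t in targets:
        print((A@(np.array(t)-p)/50).round(2)); p=np.array(t)
E
python3 - <<'E'
from h import *
d=dict(np.load("top0.npz")); W=cloud(d); H=W[...,2]
for n,c in (("ng",(447,323)),("nr",(627,181)),("pad",(512,-354))):
    m=(abs(W[...,0]-c[0])<66)&(abs(W[...,1]-c[1])<66)&(H>(6 if n=="pad" else 9))&(H<22)
    p=W[m]; r=cv2.minAreaRect(p[:,:2].astype(np.float32)); print(n,r,p.min(0).round(),p.max(0).round())
rel((628,16,150),pos=sensors.read_state()["eef_pos"],yaw=np.radians(95))
E
```

```text
ng ((447.2982482910156, 325.2850646972656), (86.22034454345703, 84.90745544433594), 7.010985851287842) [404. 278.   9.] [495. 371.  18.]
nr ((632.5519409179688, 183.04071044921875), (87.57372283935547, 86.4258804321289), 6.672598838806152) [585. 135.   9.] [679. 227.  20.]
pad ((504.5094909667969, -354.7423095703125), (111.19139862060547, 125.73728942871094), 80.84210205078125) [ 451. -417.    6.] [ 574. -293.   16.]
[-11.15   8.89   1.1 ]
```

>>> carry_out(plan=[{"roll": 0.98}, {"roll": 0.98}, {"roll": 0.98}, {"roll": 0.98}, {"roll": 0.98}, {"roll": 0.98}, {"roll": 0.98}, {"roll": 0.98}, {"roll": 0.98}, {"roll": 0.98}, {"roll": 0.98}, {"roll": 0.98}], fingers=-1)

```text
validation failed for argument at $.pl...
```

>>> carry_out(plan=[{"dx": 0, "dy": 0, "dz": 0, "roll": 0.98}, {"dx": 0, "dy": 0, "dz": 0, "roll": 0.98}, {"dx": 0, "dy": 0, "dz": 0, "roll": 0.98}, {"dx": 0, "dy": 0, "dz": 0, "roll": 0.98}, {"dx": 0, "dy": 0, "dz": 0, "roll": 0.98}, {"dx": 0, "dy": 0, "dz": 0, "roll": 0.98}, {"dx": 0, "dy": 0, "dz": 0, "roll": 0.98}, {"dx": 0, "dy": 0, "dz": 0, "roll": 0.98}, {"dx": 0, "dy": 0, "dz": 0, "roll": 0.98}, {"dx": 0, "dy": 0, "dz": 0, "roll": 0.98}, {"dx": 0, "dy": 0, "dz": 0, "roll": 0.98}, {"dx": 0, "dy": 0, "dz": 0, "roll": 0.98}], fingers=-1)

```text
t: 1.6
eef_pos: [136.5, 532.6, 205.1]
orientation: [-3.141, 0.001, 1.656]
contact_force: [0.2, -0.2, -0.6]
grip_width: 94.0
grasp_force: 0.0
```

>>> carry_out(plan=[{"dx": -0.93, "dy": 0.74, "dz": 0.09, "roll": 0}, {"dx": -0.93, "dy": 0.74, "dz": 0.09, "roll": 0}, {"dx": -0.93, "dy": 0.74, "dz": 0.09, "roll": 0}, {"dx": -0.93, "dy": 0.74, "dz": 0.09, "roll": 0}, {"dx": -0.93, "dy": 0.74, "dz": 0.09, "roll": 0}, {"dx": -0.93, "dy": 0.74, "dz": 0.09, "roll": 0}, {"dx": -0.93, "dy": 0.74, "dz": 0.09, "roll": 0}, {"dx": -0.93, "dy": 0.74, "dz": 0.09, "roll": 0}, {"dx": -0.93, "dy": 0.74, "dz": 0.09, "roll": 0}, {"dx": -0.93, "dy": 0.74, "dz": 0.09, "roll": 0}, {"dx": -0.93, "dy": 0.74, "dz": 0.09, "roll": 0}, {"dx": -0.93, "dy": 0.74, "dz": 0.09, "roll": 0}])

```text
t: 3.1
eef_pos: [629.1, 14.6, 151.0]
orientation: [-3.141, -0.0, 1.659]
contact_force: [0.6, 1.7, -0.1]
grip_width: 93.7
grasp_force: 0.0
```

Run:
```python
from h import *
s=sensors.read_state(); print(s["t"],s["eef_pos"],s["orientation"],s["qpos"])
d=get_image("wrist"); cv2.imwrite("pics/c.png",d["image"])
hsv=cv2.cvtColor(d["image"],cv2.COLOR_BGR2HSV); W=cloud(d)
m=(W[...,2]>40)&(W[...,2]<56)&(np.hypot(W[...,0]-628,W[...,1]-16)<26); p=W[m]; print(len(p),cv2.minEnclosingCircle(p[:,:2].astype(np.float32)) if len(p) else 0,np.median(p,0) if len(p) else 0)
rel((628,16,22))
```

```text
3.1 [629.07143584  14.56804179 150.95393937] [-3.14107705e+00 -9.87823281e-05  1.65917713e+00] [-3.50592579e-02  5.21447290e-01  1.34001742e+00  3.60530220e-05
  1.28065178e+00 -1.23450412e-01]
942 ((624.4373779296875, 15.87084674835205), 19.132081985473633) [624.3631423   17.21806219  49.34764936]
[ 0.14 -0.06  2.55]
```

View pics/c.png

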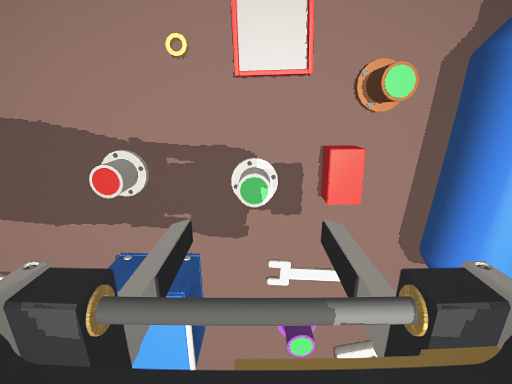

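The wrist view shows the green-tagged housing at (254,185) between the fingers, with the boss radius measuring 19.1 mm as it should. Descending to it.

>>> carry_out(plan=[{"dx": 0.03, "dy": -0.06, "dz": 0.6, "roll": 0}, {"dx": 0, "dy": 0, "dz": 0.7, "roll": 0}, {"dx": 0, "dy": 0, "dz": 0.6, "roll": 0}, {"dx": 0, "dy": 0, "dz": 0.4, "roll": 0}, {"dx": 0, "dy": 0, "dz": 0.28, "roll": 0}, {"dx": 0, "dy": 0, "dz": 0, "roll": 0}])

```text
t: 3.9
eef_pos: [624.7, 17.5, 21.9]
orientation: [-3.141, -0.0, 1.659]
contact_force: [-0.1, -0.3, -0.1]
grip_width: 94.1
grasp_force: 0.0
```

>>> carry_out(plan=[{"dx": 0, "dy": 0, "dz": 0, "roll": 0}, {"dx": 0, "dy": 0, "dz": 0, "roll": 0}, {"dx": 0, "dy": 0, "dz": 0, "roll": 0}, {"dx": 0, "dy": 0, "dz": 0, "roll": 0}, {"dx": 0, "dy": 0, "dz": 0, "roll": 0}, {"dx": 0, "dy": 0, "dz": 0, "roll": 0}, {"dx": 0, "dy": 0, "dz": 0, "roll": 0}, {"dx": 0, "dy": 0, "dz": 0, "roll": 0}], fingers=1)

```text
t: 4.9
eef_pos: [625.0, 17.4, 22.5]
orientation: [3.142, 0.0, 1.659]
contact_force: [0.2, 0.6, 0.6]
grip_width: 37.4
grasp_force: 30.0
```

Run:
```python
from h import *
s=sensors.read_state();p=s["eef_pos"];print(p)
rel((p[0],p[1],110),(448,325,110),(448,325,30),(448,325,p[2]+4))
```

```text
[624.9888358   17.44735507  22.45762482]
[ 0.    0.   -1.75]
[ 6.44 -2.98  0.  ]
[0.  0.  1.6]
[0.   0.   0.07]
```

>>> carry_out(plan=[{"dx": 0, "dy": 0, "dz": -0.35, "roll": 0}, {"dx": 0, "dy": 0, "dz": -0.7, "roll": 0}, {"dx": 0, "dy": 0, "dz": -0.7, "roll": 0}, {"dx": 0.4, "dy": -0.18, "dz": 0, "roll": 0}, {"dx": 0.8, "dy": -0.37, "dz": 0, "roll": 0}, {"dx": 0.9, "dy": -0.42, "dz": 0, "roll": 0}, {"dx": 0.9, "dy": -0.42, "dz": 0, "roll": 0}, {"dx": 0.9, "dy": -0.42, "dz": 0, "roll": 0}, {"dx": 0.9, "dy": -0.42, "dz": 0, "roll": 0}, {"dx": 0.9, "dy": -0.42, "dz": 0, "roll": 0}, {"dx": 0.74, "dy": -0.33, "dz": 0, "roll": 0}, {"dx": 0, "dy": 0, "dz": 0, "roll": 0}])

```text
t: 6.4
eef_pos: [445.6, 327.1, 109.3]
orientation: [-3.14, 0.0, 1.663]
contact_force: [-0.0, -0.6, -2.4]
grip_width: 37.4
grasp_force: 30.0
```

```bash
cat >> h.py <<'E'
def nest(c):
    d=get_image("wrist"); W=cloud(d)
    m=(abs(W[...,0]-c[0])<62)&(abs(W[...,1]-c[1])<62)&(W[...,2]>9)&(W[...,2]<20)
    p=W[m]; print(len(p), cv2.minAreaRect(p[:,:2].astype(np.float32)) if len(p) else 0, p.min(0).round(),p.max(0).round())
    return d
E
python3 - <<'E'
from h import *
print(sensors.read_state()["eef_pos"],sensors.read_state()["grip_width"])
cv2.imwrite("pics/d.png",nest((448,325))["image"])
rel((448,325,30))
E
```

```text
[445.62818223 327.06427177 109.32349105] 37.359319426400326
1059 ((444.40087890625, 330.4150695800781), (85.77786254882812, 76.66654205322266), 7.195671558380127) [398. 297.   9.] [492. 374.  17.]
[-0.02  0.03  1.59]
```

View pics/d.png

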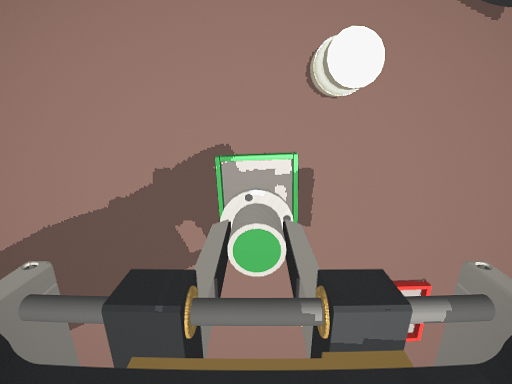

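The wrist view shows the green nest directly under the held housing, its far rim at row 157. The nest centre comes out at about (445,326), which agrees with the top view. Lowering.

>>> carry_out(plan=[{"dx": -0.03, "dy": 0, "dz": 0.4, "roll": 0}, {"dx": 0, "dy": 0, "dz": 0.5, "roll": 0}, {"dx": 0, "dy": 0, "dz": 0.4, "roll": 0}, {"dx": 0, "dy": 0, "dz": 0.16, "roll": 0}, {"dx": 0, "dy": 0, "dz": 0.06, "roll": 0}, {"dx": 0, "dy": 0, "dz": 0.04, "roll": 0}, {"dx": 0, "dy": 0, "dz": 0.03, "roll": 0}, {"dx": 0, "dy": 0, "dz": 0.03, "roll": 0}, {"dx": 0, "dy": 0, "dz": 0, "roll": 0}])

```text
t: 7.58
eef_pos: [448.2, 323.5, 29.0]
orientation: [3.142, -0.0, 1.659]
contact_force: [-0.2, -0.3, -1.9]
grip_width: 37.6
grasp_force: 30.0
```

>>> carry_out(plan=[{"dx": 0, "dy": 0, "dz": 0.02, "roll": 0}, {"dx": 0, "dy": 0, "dz": 0.02, "roll": 0}, {"dx": 0, "dy": 0, "dz": 0.01, "roll": 0}, {"dx": 0, "dy": 0, "dz": 0, "roll": 0}])

```text
t: 8.07
eef_pos: [448.2, 323.5, 26.4]
orientation: [-3.142, 0.0, 1.659]
contact_force: [0.1, -0.7, -1.8]
grip_width: 37.4
grasp_force: 30.0
```

>>> carry_out(plan=[{"dx": 0, "dy": 0, "dz": 0.01, "roll": 0}, {"dx": 0, "dy": 0, "dz": 0.01, "roll": 0}, {"dx": 0, "dy": 0, "dz": 0, "roll": 0}])

```text
t: 8.45
eef_pos: [448.2, 323.6, 26.4]
orientation: [3.141, -0.0, 1.659]
contact_force: [-5.5, -3.8, 11.1]
grip_width: 37.6
grasp_force: 30.0
```

>>> carry_out(plan=[{"dx": 0, "dy": 0, "dz": 0, "roll": 0}, {"dx": 0, "dy": 0, "dz": 0, "roll": 0}, {"dx": 0, "dy": 0, "dz": 0, "roll": 0}, {"dx": 0, "dy": 0, "dz": 0, "roll": 0}, {"dx": 0, "dy": 0, "dz": -0.2, "roll": 0}, {"dx": 0, "dy": 0, "dz": -0.5, "roll": 0}, {"dx": 0, "dy": 0, "dz": -0.7, "roll": 0}, {"dx": 0, "dy": 0, "dz": -0.7, "roll": 0}], fingers=-0.4)

```text
t: 9.45
eef_pos: [448.1, 323.5, 132.2]
orientation: [3.141, -0.0, 1.659]
contact_force: [-0.1, 0.4, 0.4]
grip_width: 65.8
grasp_force: 0.0
```

Run:
```python
from h import *
d=get_image("wrist"); W=cloud(d); 
m=(W[...,2]>45)&(W[...,2]<60)&(np.hypot(W[...,0]-447,W[...,1]-325)<30); p=W[m]; print(len(p),cv2.minEnclosingCircle(p[:,:2].astype(np.float32)),np.percentile(p[:,2],[5,50,95]))
rel((463,12,110))
```

```text
1090 ((446.6883544921875, 322.0550231933594), 19.062034606933594) [51.45142099 53.31923095 54.56284   ]
[-6.25 -0.29  0.54]
```

>>> carry_out(plan=[{"dx": -0.5, "dy": -0.05, "dz": 0, "roll": 0}, {"dx": -0.95, "dy": -0.05, "dz": 0, "roll": 0}, {"dx": -0.95, "dy": -0.05, "dz": 0.1, "roll": 0}, {"dx": -0.95, "dy": -0.05, "dz": 0.1, "roll": 0}, {"dx": -0.95, "dy": -0.05, "dz": 0.1, "roll": 0}, {"dx": -0.95, "dy": -0.04, "dz": 0.1, "roll": 0}, {"dx": -0.7, "dy": 0, "dz": 0.1, "roll": 0}, {"dx": -0.3, "dy": 0, "dz": 0.04, "roll": 0}, {"dx": 0, "dy": 0, "dz": 0, "roll": 0}], fingers=-1)

```text
t: 10.62
eef_pos: [461.5, 10.8, 103.7]
orientation: [3.141, -0.0, 1.658]
contact_force: [-0.1, -0.5, 0.4]
grip_width: 93.8
grasp_force: 0.0
```

Run:
```python
from h import *
print(sensors.read_state()["eef_pos"])
d=get_image("wrist"); W=cloud(d); 
m=(W[...,2]>42)&(W[...,2]<60)&(np.hypot(W[...,0]-463,W[...,1]-12)<30); p=W[m]; c,r=cv2.minEnclosingCircle(p[:,:2].astype(np.float32));print(len(p),c,r,np.percentile(p[:,2],[5,50,95]))
rel((c[0],c[1],22))
```

```text
[461.51219677  10.84862266 103.66821833]
1300 (461.5848083496094, 12.004164695739746) 19.126436233520508 [47.6477282  49.30736068 50.40578546]
[0.01 0.   1.63]
```

>>> carry_out(plan=[{"dx": 0.02, "dy": 0, "dz": 0.4, "roll": 0}, {"dx": 0, "dy": 0, "dz": 0.5, "roll": 0}, {"dx": 0, "dy": 0, "dz": 0.4, "roll": 0}, {"dx": 0, "dy": 0, "dz": 0.25, "roll": 0}, {"dx": 0, "dy": 0, "dz": 0.08, "roll": 0}, {"dx": 0, "dy": 0, "dz": 0, "roll": 0}])

```text
t: 11.42
eef_pos: [461.5, 12.2, 22.3]
orientation: [3.141, 0.0, 1.66]
contact_force: [0.4, 0.3, -0.1]
grip_width: 94.3
grasp_force: 0.0
```

>>> carry_out(plan=[{"dx": 0, "dy": 0, "dz": 0, "roll": 0}, {"dx": 0, "dy": 0, "dz": 0, "roll": 0}, {"dx": 0, "dy": 0, "dz": 0, "roll": 0}, {"dx": 0, "dy": 0, "dz": 0, "roll": 0}, {"dx": 0, "dy": 0, "dz": 0, "roll": 0}, {"dx": 0, "dy": 0, "dz": 0, "roll": 0}, {"dx": 0, "dy": 0, "dz": 0, "roll": 0}], fingers=1)

```text
t: 12.3
eef_pos: [461.4, 12.0, 22.0]
orientation: [3.141, 0.0, 1.659]
contact_force: [0.5, -0.2, 0.1]
grip_width: 37.5
grasp_force: 30.0
```

Run:
```python
from h import *
s=sensors.read_state();p=s["eef_pos"];print(p,s["grip_width"],s["grasp_force"])
rel((p[0],p[1],110),(630,182.5,110))
```

```text
[461.35181503  11.95670821  21.95821866] 37.48141172608295 29.999963343143463
[ 0.    0.   -1.76]
[3.1  3.66 0.  ]
```

>>> carry_out(plan=[{"dx": 0, "dy": 0, "dz": -0.36, "roll": 0}, {"dx": 0, "dy": 0, "dz": -0.7, "roll": 0}, {"dx": 0, "dy": 0, "dz": -0.7, "roll": 0}, {"dx": 0.3, "dy": 0.36, "dz": 0, "roll": 0}, {"dx": 0.6, "dy": 0.7, "dz": 0, "roll": 0}, {"dx": 0.65, "dy": 0.78, "dz": 0, "roll": 0}, {"dx": 0.65, "dy": 0.78, "dz": 0, "roll": 0}, {"dx": 0.6, "dy": 0.7, "dz": 0, "roll": 0}, {"dx": 0.3, "dy": 0.34, "dz": 0, "roll": 0}, {"dx": 0, "dy": 0, "dz": 0, "roll": 0}])

```text
t: 13.55
eef_pos: [629.9, 183.4, 108.8]
orientation: [-3.14, 0.0, 1.661]
contact_force: [-0.8, 0.2, -2.4]
grip_width: 37.5
grasp_force: 30.0
```

Run:
```python
from h import *
s=sensors.read_state();print(s["eef_pos"],s["grip_width"])
nest((630,183))
rel((630,182,27))
```

```text
[629.89345262 183.42142632 108.78775609] 37.52695294191799
1071 ((629.3048095703125, 187.8715362548828), (86.29887390136719, 76.21665954589844), 6.713456630706787) [583. 153.   9.] [676. 230.  17.]
[-0.01  0.01  1.64]
```

>>> carry_out(plan=[{"dx": 0, "dy": 0, "dz": 0.4, "roll": 0}, {"dx": 0, "dy": 0, "dz": 0.5, "roll": 0}, {"dx": 0, "dy": 0, "dz": 0.4, "roll": 0}, {"dx": 0, "dy": 0, "dz": 0.18, "roll": 0}, {"dx": 0, "dy": 0, "dz": 0.06, "roll": 0}, {"dx": 0, "dy": 0, "dz": 0.04, "roll": 0}, {"dx": 0, "dy": 0, "dz": 0.02, "roll": 0}, {"dx": 0, "dy": 0, "dz": 0.02, "roll": 0}, {"dx": 0, "dy": 0, "dz": 0, "roll": 0}])

```text
t: 14.72
eef_pos: [629.9, 182.5, 29.1]
orientation: [3.141, 0.0, 1.659]
contact_force: [-0.6, -0.0, -1.7]
grip_width: 37.6
grasp_force: 30.0
```

>>> carry_out(plan=[{"dx": 0, "dy": 0, "dz": 0.02, "roll": 0}, {"dx": 0, "dy": 0, "dz": 0.02, "roll": 0}, {"dx": 0, "dy": 0, "dz": 0.01, "roll": 0}, {"dx": 0, "dy": 0, "dz": 0, "roll": 0}])

```text
t: 15.22
eef_pos: [629.9, 182.5, 26.4]
orientation: [-3.141, 0.0, 1.659]
contact_force: [-0.6, 0.1, -1.7]
grip_width: 37.5
grasp_force: 30.0
```

>>> carry_out(plan=[{"dx": 0, "dy": 0, "dz": 0.01, "roll": 0}, {"dx": 0, "dy": 0, "dz": 0, "roll": 0}])

```text
t: 15.48
eef_pos: [629.9, 182.6, 26.0]
orientation: [3.141, -0.0, 1.659]
contact_force: [-1.2, -0.0, -0.8]
grip_width: 37.4
grasp_force: 30.0
```

>>> carry_out(plan=[{"dx": 0, "dy": 0, "dz": 0, "roll": 0}, {"dx": 0, "dy": 0, "dz": 0, "roll": 0}, {"dx": 0, "dy": 0, "dz": 0, "roll": 0}, {"dx": 0, "dy": 0, "dz": 0, "roll": 0}, {"dx": 0, "dy": 0, "dz": -0.2, "roll": 0}, {"dx": 0, "dy": 0, "dz": -0.5, "roll": 0}, {"dx": 0, "dy": 0, "dz": -0.8, "roll": 0}, {"dx": 0, "dy": 0, "dz": -0.9, "roll": 0}, {"dx": 0, "dy": 0, "dz": -0.8, "roll": 0}, {"dx": 0, "dy": 0, "dz": 0, "roll": 0}], fingers=-0.4)

```text
t: 16.73
eef_pos: [631.1, 182.8, 190.4]
orientation: [3.135, -0.001, 1.659]
contact_force: [0.9, 0.1, -1.1]
grip_width: 65.9
grasp_force: 0.0
```

Run:
```python
from h import *
d=get_image("wrist"); W=cloud(d); 
m=(W[...,2]>45)&(W[...,2]<60)&(np.hypot(W[...,0]-630,W[...,1]-183)<30); p=W[m]; print(len(p),cv2.minEnclosingCircle(p[:,:2].astype(np.float32)),np.percentile(p[:,2],[5,50,95]))
rel((481,-166.5,195),(481,-166.5,165))
```

```text
753 ((628.288330078125, 182.29354858398438), 19.017162322998047) [51.62400613 53.34021928 54.63655723]
[-6.69 -3.59 -0.14]
[0.  0.  0.6]
```

>>> carry_out(plan=[{"dx": -0.4, "dy": -0.2, "dz": 0, "roll": 0}, {"dx": -0.8, "dy": -0.43, "dz": 0, "roll": 0}, {"dx": -0.9, "dy": -0.5, "dz": 0, "roll": 0}, {"dx": -0.9, "dy": -0.5, "dz": 0, "roll": 0}, {"dx": -0.9, "dy": -0.5, "dz": 0, "roll": 0}, {"dx": -0.9, "dy": -0.5, "dz": 0, "roll": 0}, {"dx": -0.9, "dy": -0.5, "dz": 0, "roll": 0}, {"dx": -0.7, "dy": -0.36, "dz": 0, "roll": 0}, {"dx": -0.29, "dy": -0.1, "dz": 0, "roll": 0}, {"dx": 0, "dy": 0, "dz": 0, "roll": 0}])

```text
t: 18.02
eef_pos: [480.6, -166.6, 185.4]
orientation: [-3.141, -0.001, 1.658]
contact_force: [0.8, -0.2, -0.7]
grip_width: 65.8
grasp_force: 0.0
```

Run:
```python
from h import *
s=sensors.read_state();print(s["eef_pos"],s["orientation"])
d=get_image("wrist"); W=cloud(d); H=W[...,2]
near=(np.hypot(W[...,0]-500,W[...,1]+164)<100)
p=W[near&(H>126)&(H<146)]; print(len(p),cv2.minAreaRect(p[:,:2].astype(np.float32)),p[:,2].max()) if len(p) else print("none")
hsv=cv2.cvtColor(d["image"],cv2.COLOR_BGR2HSV)
p=W[near&(H>84)&(H<100)&(hsv[...,1]>120)]; print(len(p),cv2.minAreaRect(p[:,:2].astype(np.float32)),np.median(p,0))
cv2.imwrite("pics/e.png",d["image"])
rel((480.5,-166.5,115))
```

```text
[ 480.57174499 -166.64135862  185.44278669] [-3.14088607e+00 -5.49103941e-04  1.65815932e+00]
809 ((480.4074401855469, -166.10675048828125), (9.347166061401367, 69.39339447021484), 5.022111892700195) 143.70283430198367
9553 ((508.79730224609375, -163.3070068359375), (108.98208618164062, 129.05795288085938), 5.12033224105835) [ 512.24928973 -154.95746517   93.56342044]
[-0.01 -0.01  1.41]
```

View pics/e.png

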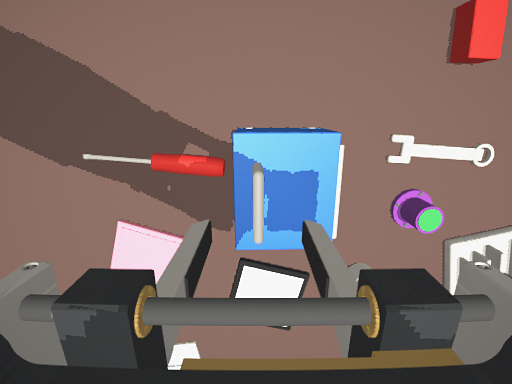

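The wrist view shows the bar at (258,205) between the fingers, aligned to the tool with yaw 5.0°. Descending and gripping.

>>> carry_out(plan=[{"dx": 0, "dy": 0, "dz": 0.4, "roll": 0}, {"dx": 0, "dy": 0, "dz": 0.4, "roll": 0}, {"dx": 0, "dy": 0, "dz": 0.35, "roll": 0}, {"dx": 0, "dy": 0, "dz": 0.26, "roll": 0}, {"dx": 0, "dy": 0, "dz": 0, "roll": 0}])

```text
t: 18.7
eef_pos: [480.6, -165.7, 114.7]
orientation: [-3.14, -0.001, 1.66]
contact_force: [-0.7, 0.2, 1.0]
grip_width: 66.0
grasp_force: 0.0
```

>>> carry_out(plan=[{"dx": 0, "dy": 0, "dz": 0, "roll": 0}, {"dx": 0, "dy": 0, "dz": 0, "roll": 0}, {"dx": 0, "dy": 0, "dz": 0, "roll": 0}, {"dx": 0, "dy": 0, "dz": 0, "roll": 0}, {"dx": 0, "dy": 0, "dz": 0, "roll": 0}, {"dx": 0, "dy": 0, "dz": 0, "roll": 0}, {"dx": 0, "dy": 0, "dz": 0, "roll": 0}], fingers=1)

```text
t: 19.58
eef_pos: [481.6, -166.5, 115.4]
orientation: [3.139, 0.0, 1.659]
contact_force: [10.6, 0.6, -7.0]
grip_width: 9.1
grasp_force: 30.0
```

Run:
```python
from h import *
s=sensors.read_state();print(s["eef_pos"],s["contact_force"])
th=np.linspace(0,1.6,25); a=np.arctan2(48.5,-85)-th; r=97.9
x=r*np.cos(a)/50; z=r*np.sin(a)/50
print("dy",np.diff(x).round(3).tolist()); print("dz",(-np.diff(z)).round(3).tolist())
```

```text
[ 481.64871312 -166.47923628  115.39376728] [10.56535049  0.60579937 -6.95104789]
dy [0.068, 0.076, 0.083, 0.089, 0.095, 0.101, 0.106, 0.111, 0.115, 0.119, 0.122, 0.125, 0.127, 0.129, 0.13, 0.13, 0.13, 0.13, 0.128, 0.127, 0.124, 0.121, 0.118, 0.114]
dz [-0.111, -0.106, -0.101, -0.095, -0.089, -0.083, -0.076, -0.068, -0.061, -0.053, -0.045, -0.037, -0.028, -0.02, -0.011, -0.002, 0.006, 0.015, 0.023, 0.032, 0.04, 0.049, 0.056, 0.064]
```

>>> carry_out(plan=[{"dx": 0, "dy": 0.07, "dz": -0.11, "roll": 0}, {"dx": 0, "dy": 0.075, "dz": -0.105, "roll": 0}, {"dx": 0, "dy": 0.083, "dz": -0.1, "roll": 0}, {"dx": 0, "dy": 0.09, "dz": -0.095, "roll": 0}, {"dx": 0, "dy": 0.095, "dz": -0.09, "roll": 0}, {"dx": 0, "dy": 0.1, "dz": -0.083, "roll": 0}, {"dx": 0, "dy": 0.106, "dz": -0.076, "roll": 0}, {"dx": 0, "dy": 0.11, "dz": -0.068, "roll": 0}, {"dx": 0, "dy": 0.115, "dz": -0.06, "roll": 0}, {"dx": 0, "dy": 0.12, "dz": -0.053, "roll": 0}, {"dx": 0, "dy": 0.122, "dz": -0.045, "roll": 0}, {"dx": 0, "dy": 0.125, "dz": -0.037, "roll": 0}])

```text
t: 21.08
eef_pos: [541.3, -161.4, 162.7]
orientation: [3.141, 0.001, 1.659]
contact_force: [-5.7, -1.3, 3.2]
grip_width: 9.3
grasp_force: 30.0
```

>>> carry_out(plan=[{"dx": 0, "dy": 0.127, "dz": -0.028, "roll": 0}, {"dx": 0, "dy": 0.13, "dz": -0.02, "roll": 0}, {"dx": 0, "dy": 0.13, "dz": -0.01, "roll": 0}, {"dx": 0, "dy": 0.13, "dz": 0, "roll": 0}, {"dx": 0, "dy": 0.13, "dz": 0.006, "roll": 0}, {"dx": 0, "dy": 0.13, "dz": 0.015, "roll": 0}, {"dx": 0, "dy": 0.128, "dz": 0.023, "roll": 0}, {"dx": 0, "dy": 0.127, "dz": 0.032, "roll": 0}, {"dx": 0, "dy": 0.124, "dz": 0.04, "roll": 0}, {"dx": 0, "dy": 0.12, "dz": 0.05, "roll": 0}, {"dx": 0, "dy": 0.118, "dz": 0.056, "roll": 0}, {"dx": 0, "dy": 0.114, "dz": 0.064, "roll": 0}])

```text
t: 22.58
eef_pos: [616.4, -154.4, 149.9]
orientation: [-3.141, -0.0, 1.659]
contact_force: [-3.0, -3.4, 2.1]
grip_width: 8.8
grasp_force: 30.0
```

>>> carry_out(plan=[{"dx": 0, "dy": 0, "dz": 0, "roll": 0}, {"dx": 0, "dy": 0, "dz": 0, "roll": 0}, {"dx": 0, "dy": 0, "dz": 0, "roll": 0}, {"dx": 0, "dy": 0, "dz": 0, "roll": 0}], fingers=0.4)

```text
t: 23.08
eef_pos: [616.1, -154.4, 150.3]
orientation: [3.141, -0.0, 1.659]
contact_force: [0.1, 0.0, -0.2]
grip_width: 28.4
grasp_force: 0.0
```

Run:
```python
from h import *
s=sensors.read_state();print(s["eef_pos"],s["grip_width"],s["contact_force"])
d=get_image("scene"); cv2.imwrite("pics/f.png",cv2.resize(d["image"][80:280,100:366],(798,600)))
```

```text
[ 616.0616761  -154.43790486  150.26656535] 28.411444645784396 [ 0.09325976  0.00921467 -0.20090889]
```

View pics/f.png

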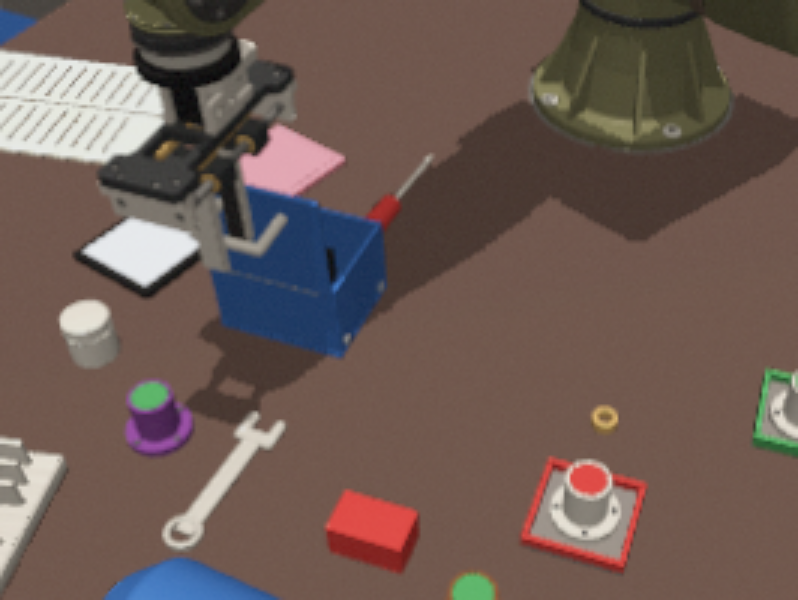

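The scene view shows the flap upright with the handle between the opened fingers, and the red housing seated in the red nest. Now I retreat upward, go over the box and turn.

>>> carry_out(plan=[{"dx": 0, "dy": 0, "dz": -0.3, "roll": 0}, {"dx": 0, "dy": 0, "dz": -0.6, "roll": 0}, {"dx": 0, "dy": 0, "dz": -0.7, "roll": 0}, {"dx": 0, "dy": 0, "dz": -0.2, "roll": 0}, {"dx": 0, "dy": -0.4, "dz": 0, "roll": -1}, {"dx": 0.08, "dy": -0.5, "dz": 0, "roll": -1}, {"dx": 0.14, "dy": -0.5, "dz": 0, "roll": -1}, {"dx": 0.22, "dy": -0.5, "dz": 0, "roll": -1}, {"dx": 0.15, "dy": -0.25, "dz": 0, "roll": -1}, {"dx": 0, "dy": 0, "dz": 0, "roll": -1}, {"dx": 0, "dy": 0, "dz": 0, "roll": -1}, {"dx": 0, "dy": 0, "dz": 0, "roll": -1}])

```text
t: 24.62
eef_pos: [502.7, -156.9, 239.6]
orientation: [-3.141, -0.001, 2.5]
contact_force: [0.5, 0.0, -0.0]
grip_width: 28.0
grasp_force: 0.0
```

>>> carry_out(plan=[{"dx": 0, "dy": 0, "dz": 0, "roll": -1}, {"dx": 0, "dy": 0, "dz": 0, "roll": -1}, {"dx": 0, "dy": 0, "dz": 0, "roll": -1}, {"dx": 0, "dy": 0, "dz": 0, "roll": -1}, {"dx": 0, "dy": 0, "dz": 0, "roll": -1}, {"dx": 0, "dy": 0, "dz": 0, "roll": -1}, {"dx": 0, "dy": 0, "dz": 0, "roll": -1}, {"dx": 0, "dy": 0, "dz": 0, "roll": 0}])

```text
t: 25.62
eef_pos: [502.8, -156.9, 239.7]
orientation: [3.141, -0.001, -3.054]
contact_force: [-0.4, -0.4, 0.2]
grip_width: 28.0
grasp_force: 0.0
```

Run:
```python
from h import *
s=sensors.read_state();print(s["eef_pos"],s["orientation"],s["qpos"][5])
d=get_image("wrist"); W=cloud(d); H=W[...,2]; cv2.imwrite("pics/g.png",d["image"])
hsv=cv2.cvtColor(d["image"],cv2.COLOR_BGR2HSV); near=np.hypot(W[...,0]-505,W[...,1]+164)<50
for n,a,b in (("tab",22,38),("plate",5,19)):
  m=near&(hsv[...,0]>=a)&(hsv[...,0]<b)&(hsv[...,1]>130)&(H>45)&(H<90); p=W[m]
  if len(p): print(n,len(p),cv2.minAreaRect(p[:,:2].astype(np.float32)),np.median(p,0),p[:,2].max())
  p=p[p[:,2]>np.percentile(p[:,2],70)-3] if len(p) else p
  if len(p): print(" top",cv2.minAreaRect(p[:,:2].astype(np.float32)))
rel((505,-164,150),(505,-164,52))
```

```text
[ 502.82328311 -156.91672797  239.67836393] [ 3.14125861e+00 -6.60341648e-04 -3.05373137e+00] -2.030696341903338
tab 147 ((513.6231689453125, -163.1114044189453), (45.26968002319336, 9.274351119995117), 4.853740215301514) [ 502.8663856  -163.93419248   77.85756155] 79.80384903497162
 top ((503.3946533203125, -163.97998046875), (24.682756423950195, 9.274351119995117), 4.853740215301514)
plate 102 ((503.6383972167969, -164.30477905273438), (69.01687622070312, 6.871015548706055), 4.846973419189453) [ 479.38293315 -165.84931086   55.92561582] 57.8294283341533
 top ((503.7978820800781, -164.291259765625), (68.69679260253906, 6.871015548706055), 4.846973419189453)
[-0.03 -0.14  1.8 ]
[0.   0.   1.96]
```

View pics/g.png

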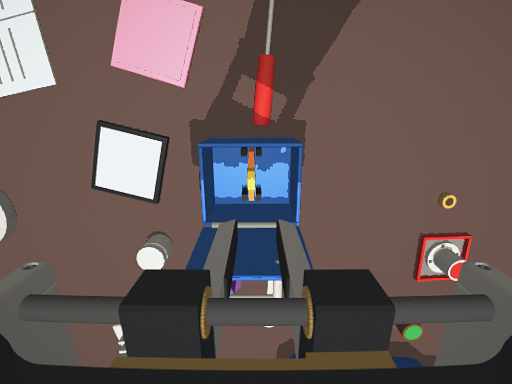

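The wrist view shows the tab at (251,183) in the open box, measured at (503.5,−164) with its top at 78 mm, which is consistent. Descending over it.

>>> carry_out(plan=[{"dx": 0, "dy": -0.145, "dz": 0.3, "roll": 0}, {"dx": 0, "dy": 0, "dz": 0.6, "roll": 0}, {"dx": 0, "dy": 0, "dz": 0.6, "roll": 0}, {"dx": 0, "dy": 0, "dz": 0.5, "roll": 0}, {"dx": 0, "dy": 0, "dz": 0.3, "roll": 0}, {"dx": 0, "dy": 0, "dz": 0, "roll": 0}])

```text
t: 26.42
eef_pos: [503.2, -164.2, 124.1]
orientation: [3.141, -0.002, -3.054]
contact_force: [1.1, -0.4, -0.8]
grip_width: 28.4
grasp_force: 0.0
```

Run:
```python
from h import *
s=sensors.read_state();print(s["eef_pos"],s["contact_force"])
rel((503.6,-164.1,50))
```

```text
[ 503.19884479 -164.23245266  124.12502978] [ 1.1131273  -0.39949927 -0.83344538]
[-0.01  0.    1.48]
```

>>> carry_out(plan=[{"dx": 0, "dy": 0, "dz": 0.3, "roll": 0}, {"dx": 0, "dy": 0, "dz": 0.35, "roll": 0}, {"dx": 0, "dy": 0, "dz": 0.3, "roll": 0}, {"dx": 0, "dy": 0, "dz": 0.25, "roll": 0}, {"dx": 0, "dy": 0, "dz": 0.18, "roll": 0}, {"dx": 0, "dy": 0, "dz": 0.08, "roll": 0}, {"dx": 0, "dy": 0, "dz": 0, "roll": 0}])

```text
t: 27.3
eef_pos: [503.7, -164.2, 52.1]
orientation: [3.142, 0.0, -3.053]
contact_force: [-0.6, 0.3, 0.7]
grip_width: 28.1
grasp_force: 0.0
```

>>> carry_out(plan=[{"dx": 0, "dy": 0, "dz": 0, "roll": 0}, {"dx": 0, "dy": 0, "dz": 0, "roll": 0}, {"dx": 0, "dy": 0, "dz": 0, "roll": 0}, {"dx": 0, "dy": 0, "dz": 0, "roll": 0}, {"dx": 0, "dy": 0, "dz": 0, "roll": 0}], fingers=1)

```text
t: 27.92
eef_pos: [503.8, -164.3, 52.5]
orientation: [-3.141, 0.001, -3.053]
contact_force: [-0.9, 0.4, 4.7]
grip_width: 10.0
grasp_force: 30.0
```

>>> carry_out(plan=[{"dx": 0, "dy": 0, "dz": -0.08, "roll": 0}, {"dx": 0, "dy": 0, "dz": -0.18, "roll": 0}, {"dx": 0, "dy": 0, "dz": -0.25, "roll": 0}, {"dx": 0, "dy": 0, "dz": -0.3, "roll": 0}, {"dx": 0, "dy": 0, "dz": -0.3, "roll": 0}, {"dx": 0, "dy": 0, "dz": -0.3, "roll": 0}, {"dx": 0, "dy": 0, "dz": -0.3, "roll": 0}, {"dx": 0, "dy": 0, "dz": -0.25, "roll": 0}, {"dx": 0, "dy": 0, "dz": -0.14, "roll": 0}, {"dx": 0, "dy": 0, "dz": 0, "roll": 0}])

```text
t: 29.18
eef_pos: [503.7, -164.3, 157.4]
orientation: [-3.141, 0.0, -3.053]
contact_force: [-0.6, -1.3, -2.2]
grip_width: 10.0
grasp_force: 30.0
```

Run:
```python
from h import *
s=sensors.read_state();print(s["eef_pos"],s["contact_force"],s["grip_width"])
d=get_image("wrist"); W=cloud(d); H=W[...,2]
m=(np.hypot(W[...,0]-510,W[...,1]+355)<85)&(H>6)&(H<18); p=W[m]
if len(p): print(len(p),cv2.minAreaRect(p[:,:2].astype(np.float32)))
rel((509,-355,156))
```

```text
[ 503.73602595 -164.26934394  157.43251525] [-0.62287713 -1.34516517 -2.22610399] 9.987459881240984
7227 ((509.6950378417969, -356.99578857421875), (111.809326171875, 110.35590362548828), 80.66227722167969)
[ 0.23 -3.81  0.02]
```

>>> carry_out(plan=[{"dx": 0.02, "dy": -0.2, "dz": 0, "roll": 0}, {"dx": 0.03, "dy": -0.45, "dz": 0, "roll": 0}, {"dx": 0.03, "dy": -0.6, "dz": 0, "roll": 0}, {"dx": 0.03, "dy": -0.65, "dz": 0, "roll": 0}, {"dx": 0.03, "dy": -0.65, "dz": 0, "roll": 0}, {"dx": 0.03, "dy": -0.6, "dz": 0, "roll": 0}, {"dx": 0.03, "dy": -0.45, "dz": 0, "roll": 0}, {"dx": 0.02, "dy": -0.23, "dz": 0, "roll": 0}, {"dx": 0, "dy": 0, "dz": 0, "roll": 0}, {"dx": 0, "dy": 0, "dz": 0, "roll": 0}])

```text
t: 30.48
eef_pos: [509.7, -355.3, 157.1]
orientation: [3.141, -0.0, -3.053]
contact_force: [-0.4, 0.4, -0.1]
grip_width: 9.4
grasp_force: 30.0
```

Run:
```python
from h import *
s=sensors.read_state();print(s["eef_pos"],s["grip_width"],s["joint_vel"])
d=get_image("scene"); cv2.imwrite("pics/h.png",cv2.resize(d["image"][40:280,90:410],(800,600)))
W=cloud(d);hsv=cv2.cvtColor(d["image"],cv2.COLOR_BGR2HSV)
m=(hsv[...,0]>5)&(hsv[...,0]<20)&(hsv[...,1]>150)&(np.hypot(W[...,0]-510,W[...,1]+356)<60)&(W[...,2]>60); p=W[m]; print(len(p),p.min(0),p.max(0),np.median(p,0)) if len(p) else 0
```

```text
[ 509.66499444 -355.31541707  157.06557058] 9.368770008865514 [ 0.0046642  -0.00427894 -0.00011462 -0.00135445 -0.00130451 -0.00021318]
90 [ 477.82387353 -357.30910867  110.25336789] [ 548.46861745 -345.11669844  160.41564516] [ 539.20378066 -351.05393892  135.20874206]
```

View pics/h.png

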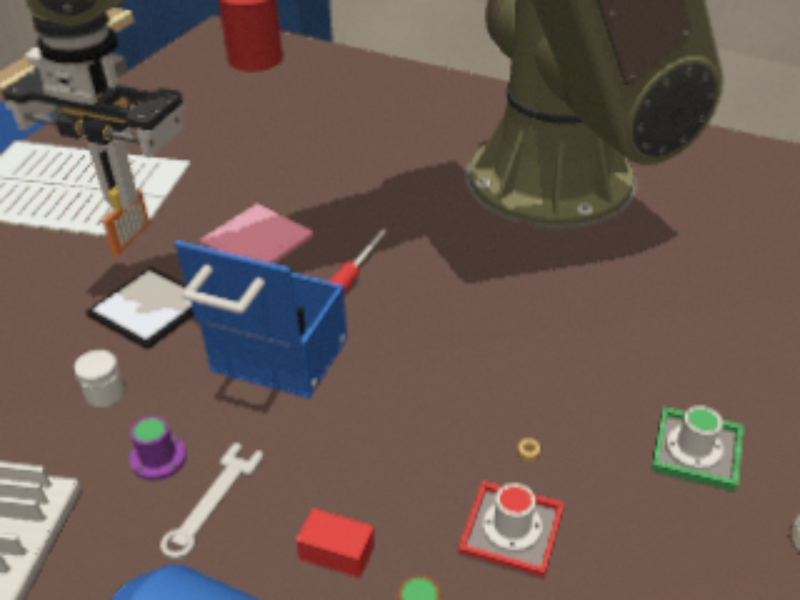

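The scene view shows the plate held upright at (127,225) over the pad with its lower edge at z≈110 mm. The flap stands open and both housings are seated in their nests. Handing in.

```bash
python3 -c "
from cell import robot
print(robot.sign_off())"
```

```text
the job is handed in; nothing more can be done
None
```

The job is handed in at about 30.5 s: each housing sits in its own nest, the flap stands open about upright, and the filter plate is held still and upright over the middle of the light pad, its lower edge about 10 cm above it.

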